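Click the stationery box shut

TASK

The stationery box on the desk has not been closed properly: two or more of the four blue rim sections of its lid are sprung up. With a fingertip, press round the rim section by section until all four have clicked fully shut, without slamming it, lifting the box or pushing it away from its place. Leave the brass paperweight standing on the lid and everything else on the desk where it is.

Things in the scene. Friction and masses are not known exactly. Their poses are not given: they have to be found in the camera images.
- box: Stationery box, cream shell, orange seal band, lid with pale centre panel and blue rim. Loose, about 0.9 kg, upright, any yaw. Lid 210 mm along x, 150 mm along y, its top 75 mm above the desk. Origin: centre of the underside; z up. Centre panel (138 x 78 mm) and blue corners (36 x 36 mm) are fixed; between the corners each side has one blue rim section, 36 mm wide.
- rim_px (a joint): Blue rim section on the short side facing the box's own +x, hinged along its inner edge: angle in rad, 0 = clicked shut (top level with the lid), 0.28 = sprung up (outer edge 10 mm high). Over-centre snap, rests only at 0 or 0.28: pressed near its outer edge it resists with 4 to 7 N, most at first; past 0.14 it snaps shut by itself and stays; let go earlier, it springs up again.
- press_px (a point): Thumb pad (lighter blue) on the top of rim section rim_px, which is 74 mm long and 36 mm wide: middle of its length, 24 mm out from the hinge line, 12 mm in from the outer edge; moves with the section, height 75 mm when shut, about 82 mm when up. Its x axis points outward across the section, its y axis along it.
- rim_nx (a joint): Blue rim section on the short side facing -x, hinged along its inner edge: angle in rad, 0 = clicked shut (top level with the lid), 0.28 = sprung up (outer edge 10 mm high). Over-centre snap, rests only at 0 or 0.28: pressed near its outer edge it resists with 4 to 7 N, most at first; past 0.14 it snaps shut by itself and stays; let go earlier, it springs up again.
- press_nx (a point): Thumb pad (lighter blue) on the top of rim section rim_nx, which is 74 mm long and 36 mm wide: middle of its length, 24 mm out from the hinge line, 12 mm in from the outer edge; moves with the section, height 75 mm when shut, about 82 mm when up. Its x axis points outward across the section, its y axis along it.
- rim_py (a joint): Blue rim section on the long side facing +y, hinged along its inner edge: angle in rad, 0 = clicked shut (top level with the lid), 0.28 = sprung up (outer edge 10 mm high). Over-centre snap, rests only at 0 or 0.28: pressed near its outer edge it resists with 4 to 7 N, most at first; past 0.14 it snaps shut by itself and stays; let go earlier, it springs up again.
- press_py (a point): Thumb pad (lighter blue) on the top of rim section rim_py, which is 134 mm long and 36 mm wide: middle of its length, 24 mm out from the hinge line, 12 mm in from the outer edge; moves with the section, height 75 mm when shut, about 82 mm when up. Its x axis points outward across the section, its y axis along it.
- rim_ny (a joint): Blue rim section on the long side facing -y, hinged along its inner edge: angle in rad, 0 = clicked shut (top level with the lid), 0.28 = sprung up (outer edge 10 mm high). Over-centre snap, rests only at 0 or 0.28: pressed near its outer edge it resists with 4 to 7 N, most at first; past 0.14 it snaps shut by itself and stays; let go earlier, it springs up again.
- press_ny (a point): Thumb pad (lighter blue) on the top of rim section rim_ny, which is 134 mm long and 36 mm wide: middle of its length, 24 mm out from the hinge line, 12 mm in from the outer edge; moves with the section, height 75 mm when shut, about 82 mm when up. Its x axis points outward across the section, its y axis along it.
- weight: Brass paperweight standing loose on the lid's centre panel, 32 mm across, 28 mm high; origin at the centre of its underside. To be left standing there.
- stapler: Red and black stapler, 145 x 36 x 55 mm, beside a long side of the box; origin under its centre. Leave alone.
- notes: Block of yellow sticky notes, 76 x 76 x 22 mm, beside the other long side of the box; origin under its centre. Leave alone.
- mug: White mug, 82 mm across, 95 mm high; origin under its centre. Leave alone.
- pen_cup: Dark metal pen cup, 80 mm across, 100 mm high, with pens standing to 155 mm; origin under its centre. Leave alone.
- books: Stack of three books, about 160 x 230 x 74 mm; origin under its centre. Leave alone.
- clock: Round desk clock, 90 mm across, 30 mm thick, 100 mm high; origin under its centre. Leave alone.

How it is judged:
By the outcome, as a careful person would: the job done as asked, in the order asked, and still so for the second after the job is handed in, with the robot touching nothing.
It also fails if it takes over 54 s, if anything falls off the work surface, if the arm or the gripper's body presses on something with over 40 N, if the wrist force passes 120 N, or if a joint passes its speed limit or range.

ROBOT

A 7-joint arm with a two-finger parallel gripper is mounted at the origin on the work surface. World frame = base frame: x ahead of the robot, y to its left, z up, the work surface at z = 0. Lengths are in m, angles in rad, forces in N, time in s.
With the tool pointing down it reaches from about 0.425 to 0.875 m from the base axis. Payload 9.9 kg.
Tool frame: the origin (TCP) lies on the centre line of the jaws, within the pads' length; the fingertips stand 22 mm ahead of it and the grasp point (between the pads) lies 3 mm ahead of it; z points along the fingers, y is the line along which they close (so a half turn about z gives the same grasp; the last joint's range is limited). The gripper opens to 85 mm and grips with 20 to 120 N. Pads are 22 mm wide; open, the fingers measure 114 mm over their backs; the gripper's body (76 mm by 85 mm) begins 54 mm behind the grasp point. The pads swing forward as they close: fully open they stand 13 mm farther back than shut.
Start: joints at [1.169, 0.576, 0.025, 1.437, -0.015, 1.129, -0.057], TCP at [0.211, -0.641, 0.253] pointing down, gripper open.
Joint ranges: [-2.76, 2.76], [-0.34, 2.15], [-1.52, 1.57], [0.19, 2.46], [-1.09, 4.23], [0.17, 1.99], [-2.82, 2.82]. Speed limits (rad/s): [2.22, 2.22, 3.01, 3.01, 3.14, 3.14, 3.14].

INTERFACE

Orientations are given as a rotation vector (axis times angle).
In Python, from rig import ctrl, grip, telemetry, optics gives the robot as it stands. The module is installed in compiled form; this text tells all that it offers. Calls block until the motion is done:
- ctrl.move_ptp(position, orientation): joint-space move of the TCP to a pose.
- ctrl.move_l(position, max_speed=0.15, rot=None): straight line of the TCP; rot=None keeps the orientation; max_speed is the mean speed in m/s.
- ctrl.movej(angles): joint-space move.
- grip(opening, effort=None): opening from 0.0 (shut) to 1.0 (fully open); effort is the grip in N (None keeps the last); returns when the fingers have stopped.
- ctrl.dwell(seconds).
- ctrl.ik(position, orientation): joint angles nearest the present ones, or None.
- telemetry.read_state(): the state.
- optics.capture(name): name is "scene" or "top"; returns the picture (400x640x3 uint8, red, green, blue); there is no depth.
- optics.camera_params(name): a dict with "fx", "fy", "cx", "cy" (pixels), "R" (3x3) and "t" (3): a world point X has camera coordinates R X + t. Camera axes: x right, y down, z forward; pixel columns grow to the right and rows downward; lengths in m; the calibration is good to about 2 mm. A picture is of the moment at which its call begins. camera_params takes no time and is no camera call.
A pose or a line that the arm cannot do raises ctrl.PlanningError and nothing moves.
- ctrl.sign_off(): hands the job in; it is judged then, once.
The state is a dict: "time_s": time; "joints": joint angles; "joint_velocities": joint speeds; "tau": joint torques, N m; "tool_pos": TCP position; "tool_rot": TCP orientation; "wrist_force": force on the tool from outside, world axes, zero at the start; "moment": the same for the moment, N m; "width": opening from 0.0 (shut) to 1.0 (fully open); "finger_force": force on a finger pad.
Only numpy, scipy, OpenCV 4.12 (cv2) and the standard library are available. Lean on these libraries where they do the work, as an engineer would, in place of code of your own. Each camera call takes 0.05 s, during which the arm holds its last target. There are 200 camera calls.

## Working session

There is one attempt and no reset: what is moved stays moved. The work goes in short steps, each a Python script; the robot and the scene stay as the last script left them, time stands still between calls to the robot, and variables do not carry over. Pictures are saved under pics/ and viewed, at most 10 in all, crops included, and the job is handed in when it is done.

```bash
mkdir -p pics; python3 - <<'E'
from rig import ctrl, grip, telemetry, optics
import cv2
for n in("scene","top"):
    cv2.imwrite(f"pics/{n}0.png",optics.capture(n)[:,:,::-1]); p=optics.camera_params(n); print(n,p)
s=telemetry.read_state(); print(s)
E
```

```text
scene {'fx': 447.93269431297944, 'fy': 447.93269431297944, 'cx': 322.17810429368285, 'cy': 204.32541341638765, 'R': array([[-0.01159028,  0.99983652, -0.01387825],
       [ 0.71124798, -0.00151226, -0.70293956],
       [-0.70284563, -0.01801815, -0.71111418]]), 't': array([ 0.06142078, -0.34876457,  1.86060685])}
top {'fx': 387.0041084695826, 'fy': 387.0041084695826, 'cx': 322.10330711567724, 'cy': 199.0643332642998, 'R': array([[-0.01119831, -0.99991439, -0.00676788],
       [-0.97522266,  0.01241677, -0.22087688],
       [ 0.220942  ,  0.00412674, -0.97527822]]), 't': array([-0.0150197 ,  0.60908986,  1.36307137])}
{'time_s': 0.1, 'joints': array([ 1.16921894,  0.57643068,  0.02484384,  1.43780829, -0.01498556,
        1.12900633, -0.05648515]), 'joint_velocities': array([-0.00121524, -0.00391367, -0.00051697, -0.00211529,  0.00107029,
        0.00175653,  0.0001968 ]), 'tau': array([ 5.01278715e-03, -7.67303610e+01,  2.25738533e+00, -2.86601543e+01,
        1.58101291e-02,  8.75592552e-03,  1.34217944e-05]), 'tool_pos': array([ 0.21079964, -0.64085329,  0.252546  ]), 'tool_rot': array([-3.10059060e+00, -4.96926978e-01,  4.96560660e-04]), 'wrist_force': array([-0.35314277,  0.65420867,  0.27018758]), 'moment': array([ 0.03377534, -0.00482169, -0.04962894]), 'finger_force': 0.0, 'width': 1.001777191855312}
```

View pics/top0.png

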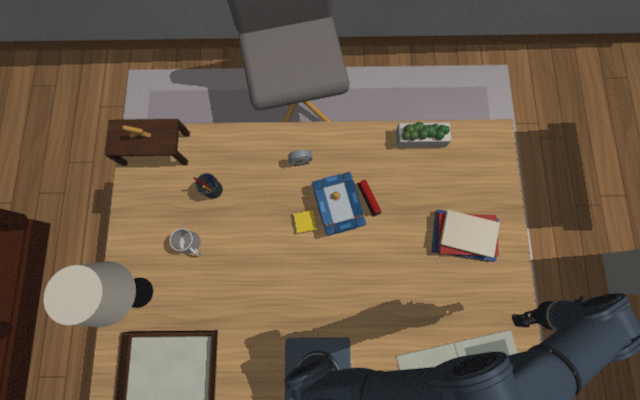

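View pics/scene0.png

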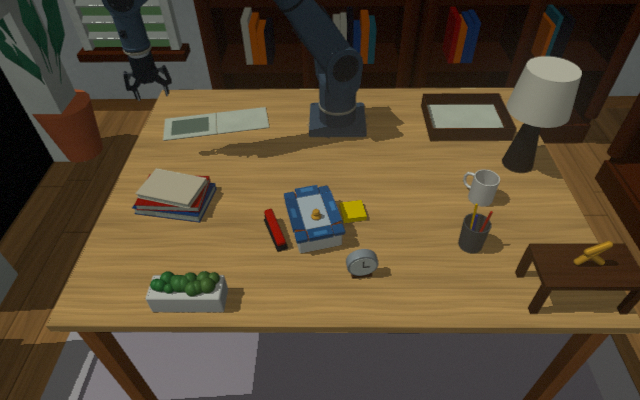

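The top view shows the box at about (339,203), with the stapler right of it at (370,197) and the notes left at (304,222). In the scene view the box is at (314,216), with the clock behind it at (362,263).

```bash
cat > h.py <<'E'
from rig import ctrl, grip, telemetry, optics
import cv2, numpy as np
def ray(n,uv,z):
    p=optics.camera_params(n); d=p["R"].T@np.array([(uv[0]-p["cx"])/p["fx"],(uv[1]-p["cy"])/p["fy"],1]); o=-p["R"].T@p["t"]
    return o+d*(z-o[2])/d[2]
def proj(n,X):
    p=optics.camera_params(n); c=p["R"]@np.asarray(X)+p["t"]; return np.array([p["fx"]*c[0]/c[2]+p["cx"],p["fy"]*c[1]/c[2]+p["cy"]])
E
python3 - <<'E'
from h import *
t=cv2.imread("pics/top0.png"); s=cv2.imread("pics/scene0.png")
cv2.imwrite("pics/crops0.png",np.hstack([cv2.resize(t[165:243,300:385],(400,368),interpolation=2),cv2.resize(s[175:255,275:355],(400,368),interpolation=2)]))
for n,im,(r0,r1,c0,c1) in(("top",t,(165,243,300,385)),("scene",s,(175,255,275,355))):
    hsv=cv2.cvtColor(im,cv2.COLOR_BGR2HSV); H,S,V=cv2.split(hsv)
    roi=np.zeros(H.shape,bool); roi[r0:r1,c0:c1]=1
    blue=((H>95)&(H<125)&(S>110)&roi).astype(np.uint8)
    cs,_=cv2.findContours(blue,0,2); c=max(cs,key=cv2.contourArea)
    fill=cv2.drawContours(np.zeros_like(blue),[c],-1,1,-1)
    inner=((fill==1)&(blue==0)).astype(np.uint8); inner=cv2.morphologyEx(inner,cv2.MORPH_OPEN,np.ones((3,3)))
    for nm,m in(("outer",fill),("panel",inner)):
        k=max(cv2.findContours(m,0,2)[0],key=cv2.contourArea)
        P=np.array([ray(n,q[0],.075)[:2]*1000 for q in cv2.convexHull(k)],np.float32)
        r=cv2.minAreaRect(P); print(n,nm,r, cv2.contourArea(k))
E
```

```text
top outer ((618.8190307617188, -97.68341827392578), (169.04116821289062, 107.01986694335938), 17.17289924621582) 449.5Traceback (most recent call last):
  File "<stdin>", line 12, in <module>
ValueError: max() iterable argument is empty
```

View pics/crops0.png

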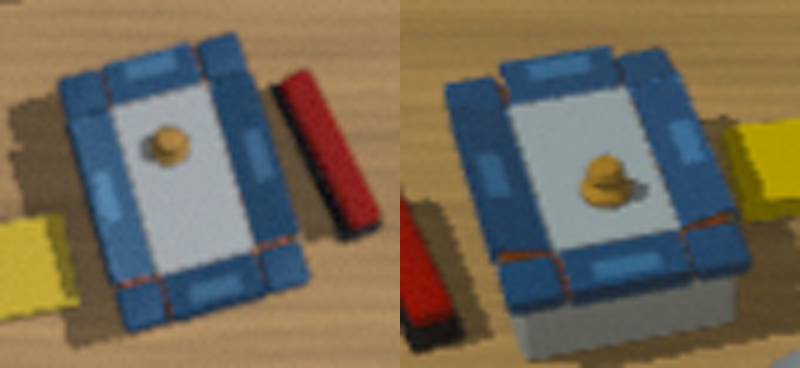

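```bash
cat >> h.py <<'E'
def pads(n,im,box):
    """panel rect (z=.075) and the pad pixel centroids"""
    r0,r1,c0,c1=box; hsv=cv2.cvtColor(im,cv2.COLOR_RGB2HSV).astype(int); H,S,V=hsv[...,0],hsv[...,1],hsv[...,2]
    roi=np.zeros(H.shape,bool); roi[r0:r1,c0:c1]=1
    pan=((S<70)&(V>110)&roi).astype(np.uint8)
    blue=(H>95)&(H<125)&(S>90)&roi
    pad=(blue&(V>np.median(V[blue])+25)).astype(np.uint8)
    k=max(cv2.findContours(pan,0,2)[0],key=cv2.contourArea)
    r=cv2.minAreaRect(np.array([ray(n,q[0],.075)[:2]*1000 for q in cv2.convexHull(k)],np.float32))
    N,_,st,ce=cv2.connectedComponentsWithStats(pad)
    return r,[(int(st[i,4]),ce[i]) for i in range(1,N) if st[i,4]>=6]
def tri(a,b):
    A=[];y=[]
    for n,uv in(("top",a),("scene",b)):
        p=optics.camera_params(n)
        for v,f,c,i in((uv[0],p["fx"],p["cx"],0),(uv[1],p["fy"],p["cy"],1)):
            q=(v-c)/f; A.append(q*p["R"][2]-p["R"][i]); y.append(p["t"][i]-q*p["t"][2])
    return np.linalg.lstsq(np.array(A),np.array(y),rcond=None)[0]
BOX={"top":(165,243,300,385),"scene":(175,255,275,355)}
E
python3 - <<'E'
from h import *
R={}
for n in BOX:
    r,l=pads(n,cv2.imread(f"pics/{n}0.png")[:,:,::-1].copy(),BOX[n]); R[n]=l
    print(n,r)
    for a,c in l: print(a,c.round(1),(ray(n,c,.078)[:2]*1000).round(1))
for a,c in R["top"]:
    X=ray("top",c,.078); b=min(R["scene"],key=lambda q:np.linalg.norm(ray("scene",q[1],.078)-X)); print((tri(c,b[1])*1000).round(1))
E
```

```text
top ((594.5550537109375, -81.64179992675781), (141.0175018310547, 80.94794464111328), 14.507852554321289)
32 [331.8 178.5] [684.4 -59.3]
55 [322.2 206.7] [577.8 -22.5]
17 [345.2 225.5] [ 507.5 -104.8]
scene ((591.3868408203125, -82.71965026855469), (138.85826110839844, 79.69007110595703), 14.765098571777344)
39 [306.4 189.2] [ 498.2 -106. ]
44 [331.9 205.2] [571.4 -23.2]
41 [320.3 232.1] [683. -58.]
[684.  -58.6  79.2]
[576.7 -22.9  83.4]
[ 506.3 -104.9   85.7]
```

The panel measures 140x80 mm, against 138x78 mm given. The box centre is about (593,-82) at a yaw of 14.6°, and the triangulated pads agree with this within 4 mm. Next I press the first section in small steps with a force guard.

```bash
cat >> h.py <<'E'
from scipy.spatial.transform import Rotation
def press(side,C=(.593,-.082),yaw=np.deg2rad(14.6),off=.002,zend=.0735,fmax=14):
    ang=yaw+{"px":0,"py":np.pi/2,"nx":np.pi,"ny":-np.pi/2}[side]; u=np.array([np.cos(ang),np.sin(ang)])
    P=np.array(C)+u*((.093 if side[1]=="x" else .063)+off)
    a=yaw+(0 if side[1]=="x" else -np.pi/2); x=np.array([np.cos(a),np.sin(a),0]); z=np.array([0,0,-1.])
    rot=Rotation.from_matrix(np.c_[x,np.cross(z,x),z]).as_rotvec()
    at=lambda h:[P[0],P[1],h+.022]
    ctrl.move_ptp(at(.130),rot); ctrl.move_l(at(.098),.1); ctrl.dwell(.15)
    f0=telemetry.read_state()["wrist_force"]; log=[]
    for h in np.r_[.092,.088,np.arange(.086,zend-1e-6,-.0015)]:
        ctrl.move_l(at(h),.03); s=telemetry.read_state(); f=s["wrist_force"]-f0
        log.append((round(h*1000,1),round((s["tool_pos"][2]-.022)*1000,1),*f.round(1)))
        if f[2]>fmax: break
    ctrl.move_l(at(.130),.12); print(side,P,*log,telemetry.read_state()["time_s"],sep="\n")
E
python3 - <<'E'
from h import *
grip(0.0); ctrl.move_l([.4,-.4,.3],.3) if 0 else None
press("px"); print(telemetry.read_state()["width"])
E
```

```text
px
[ 0.68493237 -0.05805341]
(np.float64(92.0), np.float64(91.8), np.float64(1.1), np.float64(0.1), np.float64(-0.3))
(np.float64(88.0), np.float64(87.7), np.float64(0.9), np.float64(-0.1), np.float64(0.3))
(np.float64(86.0), np.float64(85.9), np.float64(0.7), np.float64(1.2), np.float64(0.7))
(np.float64(84.5), np.float64(84.4), np.float64(-0.1), np.float64(1.2), np.float64(-0.1))
(np.float64(83.0), np.float64(82.9), np.float64(0.2), np.float64(0.2), np.float64(0.3))
(np.float64(81.5), np.float64(81.4), np.float64(-0.7), np.float64(0.9), np.float64(-0.1))
(np.float64(80.0), np.float64(79.9), np.float64(0.5), np.float64(0.4), np.float64(0.4))
(np.float64(78.5), np.float64(78.4), np.float64(0.1), np.float64(0.2), np.float64(-0.6))
(np.float64(77.0), np.float64(76.9), np.float64(0.1), np.float64(0.6), np.float64(0.7))
(np.float64(75.5), np.float64(75.4), np.float64(0.8), np.float64(0.8), np.float64(0.6))
(np.float64(74.0), np.float64(75.0), np.float64(-2.1), np.float64(0.8), np.float64(9.3))
7.6583
0.0050890542126405675
```

Contact came at 75 mm, so px was already shut and the tip length is confirmed. The other three are next.

```bash
sed -i 's/\*f.round(1)))/*f.round(1))); log[-1]=tuple(map(float,log[-1]))/' h.py; python3 - <<'E'
from h import *
for s in("py","nx","ny"): press(s)
ctrl.move_ptp([.45,-.45,.3],telemetry.read_state()["tool_rot"])
ims={}
R={}
for n in BOX:
    im=optics.capture(n); R[n]=pads(n,im,BOX[n]); print(n,R[n][0])
    r0,r1,c0,c1=BOX[n]; ims[n]=cv2.resize(im[r0:r1,c0:c1,::-1],(400,368),interpolation=2); cv2.imwrite(f"pics/{n}1.png",im[:,:,::-1])
cv2.imwrite("pics/crops1.png",np.hstack(list(ims.values())))
for a,c in R["top"][1]:
    X=ray("top",c,.078); b=min(R["scene"][1],key=lambda q:np.linalg.norm(ray("scene",q[1],.078)-X)); print((tri(c,b[1])*1000).round(1))
print(telemetry.read_state()["time_s"])
E
```

```text
py
[ 0.57661549 -0.0190989 ]
(92.0, 91.8, -0.3, 0.4, -1.1)
(88.0, 87.8, 0.1, 1.3, 0.7)
(86.0, 85.9, 0.5, 1.7, 0.2)
(84.5, 84.7, 0.1, 0.5, 2.4)
(83.0, 83.1, 1.0, 2.4, 3.1)
(81.5, 81.2, 0.6, 1.1, -0.7)
(80.0, 79.8, 1.1, 1.4, -0.7)
(78.5, 78.4, 0.3, 1.0, -0.3)
(77.0, 76.9, -0.1, 1.2, -0.1)
(75.5, 75.4, 0.8, 1.7, -1.0)
(74.0, 74.9, -3.4, 1.9, 11.3)
12.975
nx
[ 0.50106763 -0.10594659]
(92.0, 91.8, -0.6, -0.7, -0.5)
(88.0, 87.8, -0.8, -0.4, -0.1)
(86.0, 85.9, -0.1, -0.0, -0.4)
(84.5, 84.6, -0.2, -0.1, 1.8)
(83.0, 83.0, -3.0, -0.2, 2.3)
(81.5, 81.4, -0.4, -0.6, 0.2)
(80.0, 79.9, -1.2, -0.0, 0.6)
(78.5, 78.4, -0.9, -0.5, -0.9)
(77.0, 76.9, -0.9, -0.8, -0.2)
(75.5, 75.4, -0.8, -0.8, -1.1)
(74.0, 74.8, -4.4, 0.5, 13.0)
18.35
ny
[ 0.60938451 -0.1449011 ]
(92.0, 91.8, -0.6, -0.8, 2.1)
(88.0, 87.7, -1.2, -1.0, 1.1)
(86.0, 85.9, -1.2, -0.3, 1.1)
(84.5, 84.7, -0.8, -0.4, 3.3)
(83.0, 83.2, -0.3, -1.9, 5.3)
(81.5, 81.3, -0.4, -0.6, 1.7)
(80.0, 79.6, -0.0, -0.7, 0.9)
(78.5, 78.3, -1.4, -0.4, 1.0)
(77.0, 76.9, -0.0, -0.3, 0.9)
(75.5, 75.4, -0.0, -1.2, 0.2)
(74.0, 75.0, -2.9, -0.6, 11.6)
23.5667
top ((594.2354736328125, -81.18900299072266), (142.22962951660156, 81.93592834472656), 14.542072296142578)
scene ((591.4210205078125, -82.86333465576172), (138.85415649414062, 79.99376678466797), 14.773565292358398)
[683.9 -58.4  79.1]
[ 609.7 -143.1   78. ]
[577.2 -20.8  77.6]
[ 504.3 -106.2   78.3]
25.0667
```

View pics/crops1.png

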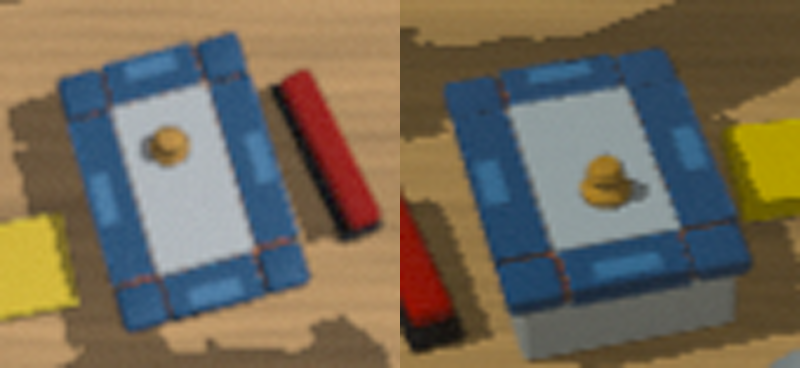

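All four sections now lie level: their pads triangulate to 78–79 mm, an even 3 mm offset. The box is still in place and the weight is still standing at (170,145) in the left crop. The force logs show py, nx and ny snapping shut.

```bash
python3 -c "
from rig import ctrl
print(ctrl.sign_off())"
```

```text
the job is handed in; nothing more can be done
None
```

All four rim sections are shut: three (py, nx, ny) were sprung and I pressed them closed, px was already shut; the box and paperweight have not moved, and the job was handed in at about 25 s.

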